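# Clip down a plaster mould and draw its core pin

### The arm

A 7-joint arm with a two-finger parallel gripper is mounted at the origin on the work surface. World frame = base frame: x ahead of the robot, y to its left, z up, the work surface at z = 0. Lengths are in m, angles in rad, forces in N, time in s.
With the tool pointing down it reaches from about 0.425 to 0.925 m from the base axis. Payload 6.8 kg.
Tool frame: the origin (TCP) lies on the front face of the gripper's body, between the roots of the fingers; the fingertips stand 73 mm ahead of it and the grasp point (between the pads) lies r.pinch_z ahead of it (r.pinch_z is the distance from the TCP to the grasp point, in m); z points along the fingers, y is the direction in which the jaws open and shut (so a half turn about z gives the same grasp; the last joint's range is limited). The gripper opens to 85 mm and grips with 20 to 120 N. Pads are 22 mm wide; open, the fingers measure 114 mm over their backs; the gripper's body (76 mm by 85 mm) begins 54 mm behind the grasp point. The pads swing forward as they close: fully open they stand 13 mm farther back than shut.
Start: joints at [-1.388, 0.477, 0.022, 1.555, -0.011, 1.109, -0.083], TCP at [0.194, 0.647, 0.304] pointing down, gripper open.
Joint ranges: [-2.96, 2.96], [-0.34, 2.1], [-1.41, 1.46], [0.24, 2.44], [-1.37, 4.51], [0.17, 1.92], [-2.96, 2.96]. Speed limits (rad/s): [2.39, 2.39, 3.14, 3.14, 3.14, 3.14, 3.14].

### API

Orientations are given as a rotation vector (axis times angle).
In Python, from bench import readout, grab_frame, r, search_frame, masks_of, tip_of gives the robot as it stands.
- The arm moves only by the tool step_arm, never from a script. Its argument "commands" is a list of rows, each a list of 7 numbers: the shift along the tool's x, y, z as a fraction of full scale, then the turn, a rotation vector about the tool's x, y, z as a fraction of full scale, then the gripper's target within -1 to 1 (shut at 1, half-way at 0, fully open at -1). In form: [[tx, ty, tz, ax, ay, az, hand], ...]. A call has exactly 10 rows; each row is the pose to reach, as a shift and turn from the pose measured when the call began, along the tool's axes at that moment, turning the shorter way round; what a row does not reach only later rows make up. Full scale, the value 1, is 500 mm for a shift and 360 degrees for a turn. A row lasts 1/8 s, in which the tool goes at most 62.5 mm and 10.7 degrees, less where a joint would pass 70% of its speed; a pose out of reach is approached as far as the arm can. A call with a number of a shift or a turn outside -1 to 1 is refused whole. A call with a gripper value outside its range is refused whole. The fingers move at their own pace and stop on an object; "newtons" is the grip in N (left out, the last holds). Time passes only in rows, so rows that repeat a pose let the fingers close, or fill a call up. It gives the time, the measured TCP pose, the force and the opening at its end, in the units of the state.
- readout.get_obs(): the state, without advancing time (a new reading comes with each control period).
- grab_frame(name): name is "scene" or "top" or "wrist"; returns a dict with "img" (420x560x3 uint8, red, green, blue), "K" (3x3 intrinsics, pixels), "world_to_cam" (4x4, takes a point from world to camera coordinates). Camera axes: x right, y down, z forward; pixel columns grow to the right and rows downward; lengths in m; the calibration is good to about 2 mm. A picture is of the moment at which its call begins. There is no depth.
- r.hand_in(): hands the job in, once; it reports no verdict.
Trained networks look in a picture, given as the dict that the camera call returned (one of the last four; its "shot" number tells which), for a name from the list of things; names that differ only in an ending like _2 or _b are one class to them, and where a whole thing is asked for, a point or a joint stands for the part that bears it (a point fixed in the world has none). Each returns a list of dicts, best first, with "p" (0 to 1); they miss things now and then, are a little off and sometimes report something else, mostly with a low value. They report only what shows in the picture. A call takes as long as a camera call. They do not tell look-alikes from the thing itself.
- search_frame(thing, picture): "extent" ([centre column, centre row, width, height] in pixels, round what is visible of it).
- masks_of(thing, picture): "pixels" (420x560 bool, what is visible of it) and "extent" ([centre column, centre row, width, height] in pixels, round what is visible of it).
- tip_of(thing, picture): "point" ([column, row] in pixels: a listed point, or the origin of a listed thing).
The state is a dict: "clock": time; "joints": joint angles; "qvel": joint speeds; "tau": joint torques, N m; "tcp_pos": TCP position; "orientation": TCP orientation; "contact_force": force on the tool from outside, world axes, zero at the start; "moment": the same for the moment, N m; "grip_width": finger opening in m.
Only numpy, scipy, OpenCV 4.12 (cv2) and the standard library are available. Lean on these libraries where they do the work, as an engineer would, in place of code of your own. Each camera call takes 0.05 s, during which the arm holds its last target. There are 200 camera calls.

### The job

Hold the plaster mould down and take out its core pin: swing the spring clip round its pivot screw until its foot presses on top of the near edge of the mould's plate, then draw the wooden-headed core pin straight up out of the mould, the clip holding the plate all the while so that the mould neither lifts nor tips, and stand the pin tip down in the small grey pot without dropping it. Finally swing the clip well clear of the plate again, so that the mould could be lifted straight off. Leave the mould in its place on the board and everything else where it is.

Things in the scene. Friction and masses are not known exactly. Their poses are not given: they have to be found in the camera images.
- board: Plywood mould board fixed to the bench, top 18 mm above it; x -135 to +80 mm, y -92.5 to +92.5 mm from its origin (on the bench, under the mould's centre). x points from the clip to two aluminium keepers (x 45.5 to 67.5 mm, 11.5 mm high) that overhang the plate's far edge by 6.5 mm, 1.5 mm above it. Four dowels, 8 mm thick, 12 mm high, stand at x = +-30, y = +-60.5 mm.
- clip_pivot (a point): Axis of the clip's pivot screw at the board's top, at board x = -95 mm, y = 0. The screw head is 16 mm in diameter and ends 11 mm above the board.
- clip (a joint): Swing of the clip about its upright pivot screw, rad, counter-clockwise from above; 0: blade along board +x, over the middle of the plate's near edge; stops at -1.55 and +1.55; starts clear, at -1.5 to -1.15. Light friction holds it (about 1 N at the knob). Within 0.5 rad of 0 the foot is well on the plate; beyond about 0.75 it is off the edge, beyond 1.0 well clear.
- clip_blade: The clip's steel blade, 14 mm wide, about 62 mm long, with a black finger knob and a domed foot. It is a leaf spring whose outer end can be raised by about 10 mm. Origin at its root, 12 mm from the pivot axis; x runs along the blade towards the foot, z up.
- clip_knob (a point): Centre of the clip's black finger knob: upright plain cylinder, 12 mm diameter, 13 to 43 mm above the board, this point 31 mm above it; 48 mm from the pivot axis. Being round it can turn in the grasp as the clip swings. Raising it 3 mm lifts the foot 4 mm and takes about 8 N; pushed sideways unlifted, the domed foot also rides up over the plate's edge.
- clip_foot (a point): Lowest point of the clip's domed steel foot, 14 mm in diameter, 60 mm from the pivot axis. Off the plate it hangs 4.5 mm above the board; on the plate it is at 6 mm and presses down with about 5 N.
- mould: White plaster mould with a dark band, cast on an aluminium plate 104 x 110 x 6 mm (x, y, z); loose on the board, far edge under the keepers, 360 g. Origin: centre of the plate's underside, x towards the keepers. Near edge, where the clip goes: x = -52 mm. Plaster block 56 x 72 x 40 mm centred at x = +12 mm, near wall at x = -16 mm, top 46 mm above the board.
- bush_mouth (a point): Centre of the mouth of the upright brass bush in the mould's top, 48 mm above the board, at mould x = +12 mm, y = 0. The bore is about 2 mm wider than the pin, which two sprung shoes inside keep centred, and 42 mm deep.
- pin_head (a point): Centre of the pin's turned wooden head: 20 mm diameter, 32 mm high (16 mm above and below this point), straight for 26 mm. At the start it is 72 mm above the board, on the bush's axis. The fit is snug: the pin drags with 5 to 6 N over the first 25 mm (more if pulled askew), more than the unheld mould weighs.
- pin_tip (a point): Lower end of the core pin's steel shaft, 10 mm in diameter, 50 mm long, 66 mm below the centre of the head. At the start it is 6 mm above the board; the pin must rise 42 mm to be out of the bush.
- pin: The whole core pin, steel shaft and wooden head, 82 mm long, 40 g; origin at its tip, z up the shaft to the head. Upright at the start.
- pot: Small grey stoneware pot, open at the top: outer diameter 64 mm at the rim, inner about 56 mm, 45 mm high, floor about 5 mm thick; loose on the bench, 350 g. Origin: centre of its underside.
- mug: White mug, bystander: 80 mm in diameter with a handle, 90 mm high, on the bench. Origin: centre of its underside.
- can: Red drinks can, bystander: 66 mm in diameter, 116 mm high, on the bench. Origin: centre of its underside.
- knife: Red-handled fettling knife lying on the bench, bystander: 170 mm long along its x, 12 mm high. Origin near its middle, on the bench.
- mould_half: Loose half of another plaster mould lying on the bench beyond the board, bystander: 70 x 90 x 34 mm. Origin: centre of its underside.
Not all that is in view belongs to the job. What is shaped like the mould but orange or purple is not meant.

How it is judged:
By the outcome, as a careful person would: the job done as asked, in the order asked, and still so for the second after the job is handed in, with the robot touching nothing.
It also fails if it takes over 64 s, if anything falls off the work surface, if the arm or the gripper's body presses on something with over 40 N, if the wrist force passes 120 N, or if a joint passes its speed limit or range.

## Working session

There is one attempt and no reset: what is moved stays moved. The work goes in short steps, Python scripts to look and compute and a tool call to move; the robot and the scene stay as the last step left them, time stands still between calls to the robot, and variables do not carry over. Pictures are saved under pics/ and viewed, about 8 in all and at most 12, crops included, and the job is handed in when it is done.

Besides the shell and the picture viewer there is one more tool, called after ">>>" as name(argument=value, ...), one argument or row to a line, values as JSON. step_arm: Moves the arm, as the interface text tells. Its arguments: {"type":"object","properties":{"commands":{"type":"array"},"newtons":{"type":"number"}},"required":["commands"]}

```bash
ls; mkdir -p pics; cat > h.py <<'E'
import numpy as np, cv2
from bench import readout, grab_frame, r, search_frame, masks_of, tip_of
from scipy.spatial.transform import Rotation as R
def ray(f,px):
    T=np.array(f["world_to_cam"]);K=np.array(f["K"])
    d=T[:3,:3].T@np.linalg.inv(K)@np.array([px[0],px[1],1.]);o=-T[:3,:3].T@T[:3,3]
    return o,d
def at_z(f,px,z):
    o,d=ray(f,px); return o+d*(z-o[2])/d[2]
def proj(f,p):
    T=np.array(f["world_to_cam"]);c=T[:3,:3]@np.array(p)+T[:3,3];q=np.array(f["K"])@c;return q[:2]/q[2]
def save(f,n): cv2.imwrite("pics/"+n,f["img"][:,:,::-1])
E
python3 - <<'E'
from h import *
o=readout.get_obs();print({k:np.round(v,3).tolist() for k,v in o.items()}, r.pinch_z)
fs={n:grab_frame(n) for n in("scene","top")}
cv2.imwrite("pics/a.png",np.vstack([fs["top"]["img"]])[:,:,::-1]);save(fs["scene"],"b.png")
Z=dict(clip_pivot=.018,clip_knob=.049,clip_foot=.0225,bush_mouth=.066,pin_head=.09,pot=0,mug=0,can=0,mould=.018,knife=0,mould_half=0,board=0)
for n,f in fs.items():
  for t,z in Z.items():
    for d in tip_of(t,f)[:3]: print(n,t,round(d["p"],2),np.round(d["point"]),np.round(at_z(f,d["point"],z),3))
E
```

```text
pics
{'clock': 0.0, 'joints': [-1.388, 0.478, 0.022, 1.556, -0.012, 1.109, -0.083], 'qvel': [0.0, -0.002, -0.0, -0.0, -0.001, 0.001, 0.001], 'tau': [-0.0, -59.648, 1.608, -28.118, 0.012, 0.01, 0.0], 'tcp_pos': [0.193, 0.646, 0.303], 'orientation': [-0.455, -3.108, 0.003], 'contact_force': [0.675, 0.354, 0.036], 'moment': [-0.026, 0.025, -0.042], 'grip_width': 0.085} 0.0539
scene clip_pivot 0.7 [293. 239.] [0.505 0.08  0.018]
scene clip_pivot 0.37 [271. 241.] [0.547 0.053 0.018]
scene clip_knob 0.65 [273. 223.] [0.527 0.037 0.049]
scene bush_mouth 0.96 [416. 211.] [0.275 0.236 0.066]
scene bush_mouth 0.95 [232. 352.] [0.813 0.26  0.066]
scene bush_mouth 0.89 [271. 247.] [0.605 0.116 0.066]
scene pin_head 0.58 [268. 237.] [0.608 0.111 0.09 ]
scene pot 0.77 [217. 180.] [ 0.444 -0.288  0.   ]
scene mug 0.86 [169. 205.] [ 0.618 -0.26   0.   ]
scene can 0.78 [392. 343.] [0.574 0.382 0.   ]
scene mould 0.77 [271. 262.] [0.594 0.105 0.018]
scene mould 0.74 [150. 247.] [ 0.751 -0.105  0.018]
scene mould 0.7 [234. 378.] [0.817 0.267 0.018]
scene knife 0.88 [410. 270.] [0.388 0.301 0.   ]
scene
[... 287 characters left out ...]
 0.051 0.049]
top clip_foot 0.46 [281. 208.] [0.549 0.033 0.022]
top bush_mouth 0.83 [249. 184.] [0.608 0.118 0.066]
top bush_mouth 0.81 [208. 326.] [0.244 0.22  0.066]
top bush_mouth 0.72 [201. 111.] [0.804 0.249 0.066]
top pin_head 0.44 [252. 184.] [0.604 0.109 0.09 ]
top mug 0.85 [385. 188.] [ 0.609 -0.259  0.   ]
top can 0.77 [154. 197.] [0.583 0.387 0.   ]
top mould 0.79 [209. 318.] [0.257 0.225 0.018]
top mould 0.78 [252. 192.] [0.595 0.113 0.018]
top mould 0.62 [203. 118.] [0.803 0.252 0.018]
top knife 0.71 [182. 271.] [0.379 0.302 0.   ]
top mould_half 0.79 [258. 129.] [0.776 0.097 0.   ]
top board 0.58 [153. 198.] [0.58  0.389 0.   ]
top board 0.29 [407. 250.] [ 0.438 -0.314  0.   ]
```

View pics/a.png

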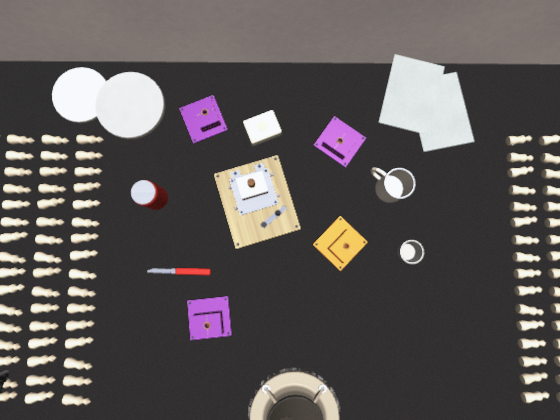

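View pics/b.png

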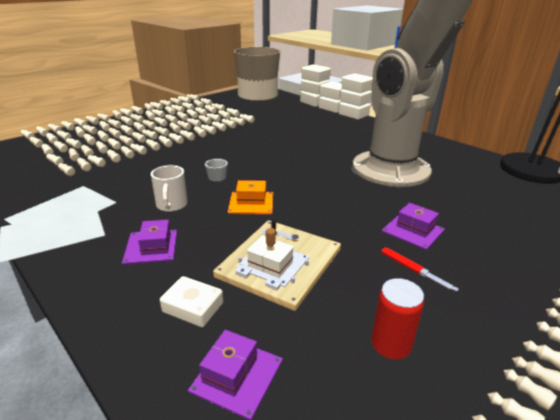

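The only white mould with a dark band is on the plywood board, at about (252,190) in top and (270,255) in scene. Purple moulds are at top (204,118), (340,140) and (209,318), and the orange one is at (340,243); these are decoys. The pot is at top (411,251). I'll work out the move that brings the wrist camera over the board.

```bash
cat >> h.py <<'E'
def go(p,yaw=None):
    """row numbers to bring TCP to p, tool down with tool y along world angle yaw (mod pi)"""
    o=readout.get_obs();A=R.from_rotvec(o["orientation"])
    s=A.inv().apply(np.array(p)-o["tcp_pos"])/.5
    if yaw is None: return np.round(s,4),np.zeros(3)
    best=None
    for k in(0,np.pi):
        y=np.array([np.cos(yaw+k),np.sin(yaw+k),0]);z=np.array([0,0,-1.]);B=R.from_matrix(np.c_[np.cross(y,z),y,z])
        w=(A.inv()*B).as_rotvec()
        if best is None or np.linalg.norm(w)<np.linalg.norm(best): best=w
    return np.round(s,4),np.round(best/2/np.pi,4)
E
python3 - <<'E'
from h import *
A=R.from_rotvec(readout.get_obs()["orientation"]);print(A.as_matrix().round(3))
f=grab_frame("wrist");T=np.array(f["world_to_cam"]);c=-T[:3,:3].T@T[:3,3];o=readout.get_obs()
print("cam in tool",A.inv().apply(c-o["tcp_pos"]),A.inv().apply(T[2,:3]))
t=grab_frame("top");m=masks_of("board",t)
for d in m[:2]: print(d["p"],d["extent"],cv2.minAreaRect(np.argwhere(d["pixels"])[:,::-1].astype(np.float32)))
for d in search_frame("pot",t)[:2]+search_frame("clip_blade",t)[:2]: print(d,at_z(t,d["extent"][:2],.045))
yaw=np.deg2rad(18)+np.pi/2
print(go([.545,.075,.30],yaw))
E
```

```text
[[-0.958  0.287  0.   ]
 [ 0.287  0.958  0.   ]
 [ 0.     0.    -1.   ]]
cam in tool [ 8.01243260e-02  2.95558423e-06 -6.97679337e-02] [-3.09803070e-01 -6.67478835e-04  9.50800511e-01]
0.9 [257.4, 203.2, 90.4, 91.4] ((255.89572143554688, 201.20297241210938), (79.58300018310547, 68.77890014648438), 73.66395568847656)
{'extent': [410.6, 251.8, 24.5, 27.7], 'p': 0.97} [ 0.43167878 -0.30763349  0.045     ]
{'extent': [278.0, 216.2, 17.8, 16.5], 'p': 0.52} [0.52500174 0.04215443 0.045     ]
(array([-1.0013, -0.8938,  0.0077]), array([ 0.    , -0.    , -0.0963]))
```

>>> step_arm(
  commands=[
    [-1,-0.89,0.0,0,0,-0.096,-1],
    [-1,-0.89,0.0,0,0,-0.096,-1],
    [-1,-0.89,0.0,0,0,-0.096,-1],
    [-1,-0.89,0.0,0,0,-0.096,-1],
    [-1,-0.89,0.0,0,0,-0.096,-1],
    [-1,-0.89,0.0,0,0,-0.096,-1],
    [-1,-0.89,0.0,0,0,-0.096,-1],
    [-1,-0.89,0.0,0,0,-0.096,-1],
    [-1,-0.89,0.0,0,0,-0.096,-1],
    [-1,-0.89,0.0,0,0,-0.096,-1],
  ],
  newtons=30,
)

```text
clock: 2.8
tcp_pos: [0.5226, 0.113, 0.3043]
orientation: [-0.489, 3.102, 0.001]
contact_force: [0.2, 0.9, 0.9]
grip_width: 0.0855
```

```bash
cat > look.py <<'E'
from h import *
import sys
o=readout.get_obs();print(o["clock"],o["tcp_pos"],R.from_rotvec(o["orientation"]).as_matrix().round(2).tolist())
f=grab_frame("wrist");save(f,sys.argv[1])
Z=dict(clip_pivot=.018,clip_knob=.049,clip_foot=.0225,bush_mouth=.066,pin_head=.09,mould=.018)
for t,z in Z.items():
    for d in tip_of(t,f)[:2]: print(t,round(d["p"],2),np.round(d["point"]),np.round(at_z(f,d["point"],z),4))
E
python3 look.py w1.png
```

```text
2.8 [0.52255699 0.11299949 0.30432568] [[-0.95, -0.31, 0.0], [-0.31, 0.95, 0.0], [-0.0, 0.0, -1.0]]
clip_pivot 0.92 [251. 143.] [0.503  0.0803 0.018 ]
clip_knob 0.77 [200. 169.] [0.5339 0.0452 0.049 ]
clip_knob 0.22 [489. 285.] [0.5588 0.3408 0.049 ]
clip_foot 0.59 [196. 168.] [0.5413 0.0376 0.0225]
bush_mouth 0.59 [251. 269.] [0.6048 0.1142 0.066 ]
pin_head 0.75 [245. 284.] [0.6073 0.1112 0.09  ]
mould 0.96 [316. 409.] [0.7839 0.2463 0.018 ]
mould 0.86 [254. 238.] [0.594  0.1111 0.018 ]
```

View pics/w1.png

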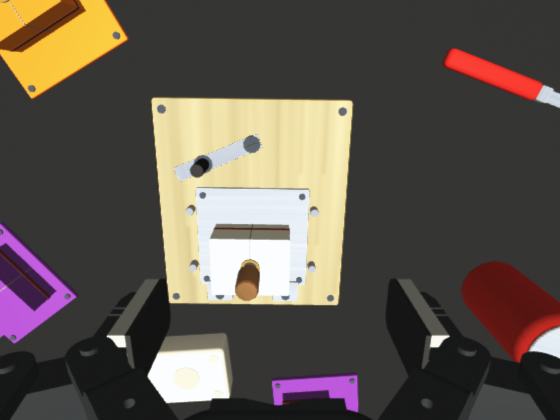

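```bash
python3 - <<'E'
from h import *
p=np.array([.503,.0803]);b=np.array([.6058,.1128]);v=b-p;print(np.linalg.norm(v),np.degrees(np.arctan2(v[1],v[0])))
k=np.array([.5339,.0452])-p;print(np.linalg.norm(k),np.degrees(np.arctan2(k[1],k[0])))
print(go([.535,.0455,.20],np.deg2rad(107.5)))
E
```

```text
0.10781507315769906 17.544238443660316
0.046763447263861994 -48.641185257901306
(array([ 0.0173, -0.1437,  0.2076]), array([ 0.0001, -0.    ,  0.0015]))
```

Wrist view: pivot screw at (251,143), knob (200,167), pin head (247,281); clip at about -1.15 rad, board yaw 17.5°. These agree with the given 48 mm and 107 mm distances.

>>> step_arm(
  commands=[
    [0.017,-0.144,0.208,0,0,0.0015,-1],
    [0.017,-0.144,0.208,0,0,0.0015,-1],
    [0.017,-0.144,0.208,0,0,0.0015,-1],
    [0.017,-0.144,0.208,0,0,0.0015,-1],
    [0.017,-0.144,0.208,0,0,0.0015,-0.5],
    [0.017,-0.144,0.208,0,0,0.0015,-0.5],
    [0.017,-0.144,0.208,0,0,0.0015,-0.5],
    [0.017,-0.144,0.208,0,0,0.0015,-0.5],
    [0.017,-0.144,0.208,0,0,0.0015,-0.5],
    [0.017,-0.144,0.208,0,0,0.0015,-0.5],
  ],
)

```text
clock: 4.4
tcp_pos: [0.5352, 0.0454, 0.1998]
orientation: [0.478, -3.105, -0.001]
contact_force: [-0.4, -0.2, 0.7]
grip_width: 0.0643
```

```bash
python3 look.py w2.png; python3 -c "
from h import *
print(go([.5345,.0448,.108],np.deg2rad(107.5)))"
```

```text
4.4 [0.53520173 0.04535035 0.19978629] [[-0.95, -0.3, -0.0], [-0.3, 0.95, 0.0], [0.0, 0.0, -1.0]]
clip_pivot 0.86 [339. 181.] [0.5052 0.0806 0.018 ]
clip_knob 0.94 [276. 217.] [0.5331 0.0441 0.049 ]
clip_foot 0.83 [262. 210.] [0.5394 0.0359 0.0225]
bush_mouth 0.68 [345. 356.] [0.6053 0.1137 0.066 ]
pin_head 0.81 [354. 382.] [0.6039 0.1143 0.09  ]
pin_head 0.28 [344. 358.] [0.5892 0.1029 0.09  ]
mould 0.92 [336. 298.] [0.5919 0.11   0.018 ]
mould 0.82 [54.  5.] [ 0.4549 -0.1196  0.018 ]
(array([ 0.0016, -0.0008,  0.1835]), array([ 0.0001, -0.    ,  0.    ]))
```

>>> step_arm(
  commands=[
    [0.003,-0.001,0.09,0,0,0,-0.5],
    [0.003,-0.001,0.184,0,0,0,-0.5],
    [0.003,-0.001,0.184,0,0,0,-0.5],
    [0.003,-0.001,0.184,0,0,0,1],
    [0.003,-0.001,0.184,0,0,0,1],
    [0.003,-0.001,0.184,0,0,0,1],
    [0.003,-0.001,0.184,0,0,0,1],
    [0.003,-0.001,0.184,0,0,0,1],
    [0.003,-0.001,0.184,0,0,0,1],
    [0.003,-0.001,0.184,0,0,0,1],
  ],
  newtons=30,
)

```text
clock: 6.0
tcp_pos: [0.5349, 0.0444, 0.109]
orientation: [-0.477, 3.103, 0.001]
contact_force: [-0.1, -1.4, 7.1]
grip_width: 0.0096
```

```bash
cat > arc.py <<'E'
from h import *
import sys
a0,a1,lift=map(float,sys.argv[1:4])
p=np.array([.5045,.0805]);y=np.deg2rad(17.5);o=readout.get_obs()
k=o["tcp_pos"][:2]-p;print(o["tcp_pos"],o["grip_width"],"r",np.linalg.norm(k),"ang",np.arctan2(k[1],k[0])-y)
for a in np.linspace(a0,a1,7):
    q=p+.048*np.array([np.cos(a+y),np.sin(a+y)]);print(round(a,2),go([*q,o["tcp_pos"][2]+lift])[0])
E
python3 arc.py -1.15 0 .0035
```

```text
[0.53493224 0.0443919  0.10896577] 0.009584393498892887 r 0.04722198923639164 ang -1.1759242870583315
-1.15 [-0.0029 -0.0004 -0.007 ]
-0.96 [-0.0189  0.0086 -0.007 ]
-0.77 [-0.0328  0.0206 -0.0069]
-0.57 [-0.0442  0.035  -0.0069]
-0.38 [-0.0527  0.0513 -0.0069]
-0.19 [-0.0579  0.0689 -0.0068]
0.0 [-0.0597  0.0872 -0.0068]
```

```bash
python3 - <<'E'
from h import *
f=grab_frame("wrist");s=grab_frame("scene");print(readout.get_obs()["contact_force"],readout.get_obs()["tcp_pos"])
c=s["img"][170:300,200:360];c=cv2.resize(c,(516,420),interpolation=cv2.INTER_CUBIC)
w=cv2.resize(f["img"][200:410,130:430],(284,200))
w=f["img"][150:420,130:410]; w=cv2.resize(w,(284*1,274))
out=np.zeros((420,800,3),np.uint8);out[:,:516]=c;out[:274,516:]=w
cv2.imwrite("pics/g1.png",out[:,:,::-1])
E
```

```text
[-0.25812143 -1.573433    7.34145256] [0.53497509 0.04437141 0.10901631]
```

View pics/g1.png

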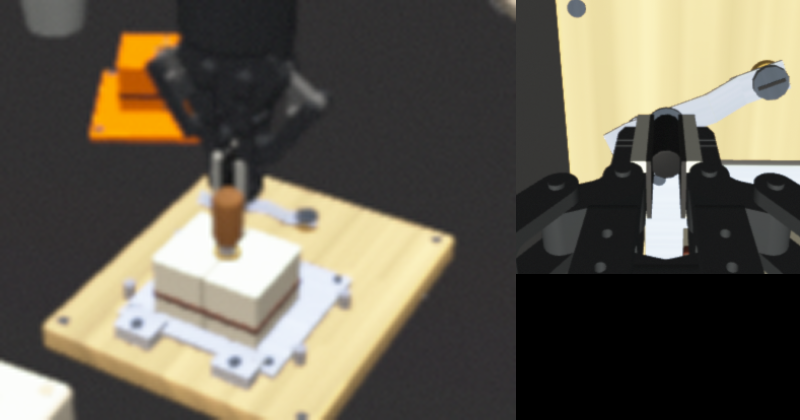

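The knob is gripped; closing pushed it down slightly (7 N up on the tool). Lift 6 mm first, then check the force.

>>> step_arm(
  commands=[
    [0,0,-0.003,0,0,0,1],
    [0,0,-0.006,0,0,0,1],
    [0,0,-0.009,0,0,0,1],
    [0,0,-0.012,0,0,0,1],
    [0,0,-0.012,0,0,0,1],
    [-0.003,0,-0.012,0,0,0,1],
    [-0.01,0.004,-0.012,0,0,0,1],
    [-0.019,0.0086,-0.012,0,0,0,1],
    [-0.019,0.0086,-0.012,0,0,0,1],
    [-0.019,0.0086,-0.012,0,0,0,1],
  ],
  newtons=40,
)

```text
clock: 7.35
tcp_pos: [0.54, 0.0514, 0.113]
orientation: [0.478, -3.101, -0.001]
contact_force: [-2.1, 0.1, -27.3]
grip_width: 0.0092
```

```bash
python3 arc.py -0.96 0 .0
```

```text
[0.54002307 0.05135111 0.11304916] 0.00924319395687799 r 0.04595156195447498 ang -0.9925863246506894
-0.96 [-0.0048 -0.0017 -0.    ]
-0.8 [-0.0167  0.0081 -0.0001]
-0.64 [-0.0268  0.0196 -0.0001]
-0.48 [-0.0349  0.0326 -0.0001]
-0.32 [-0.0409  0.0467 -0.0001]
-0.16 [-0.0446  0.0616 -0.0001]
0.0 [-0.0458  0.0769 -0.0001]
```

>>> step_arm(
  commands=[
    [-0.005,-0.0017,0,0,0,0,1],
    [-0.0167,0.008,0,0,0,0,1],
    [-0.027,0.0196,0,0,0,0,1],
    [-0.035,0.0326,0,0,0,0,1],
    [-0.041,0.0467,0,0,0,0,1],
    [-0.0445,0.0616,0,0,0,0,1],
    [-0.046,0.073,0,0,0,0,1],
    [-0.046,0.077,0,0,0,0,1],
    [-0.046,0.077,0,0,0,0,1],
    [-0.046,0.077,0,0,0,0,1],
  ],
  newtons=50,
)

```text
clock: 8.6
tcp_pos: [0.5532, 0.0964, 0.1148]
orientation: [-0.479, 3.102, 0.003]
contact_force: [4.5, -0.9, -10.2]
grip_width: 0.009
```

```bash
python3 arc.py 0 0 .0|head -2; python3 look.py w3.png; python3 - <<'E'
import cv2
cv2.imwrite("pics/w3c.png",cv2.resize(cv2.imread("pics/w3.png")[60:420,100:500],(800,600)[:2]))
E
```

```text
[0.55321069 0.09643317 0.1147947 ] 0.009006614227428482 r 0.051250341392722935 ang 0.010695650675972723
0.0 [ 0.0065 -0.0011 -0.    ]
8.6 [0.55321069 0.09643317 0.1147947 ] [[-0.95, -0.3, 0.0], [-0.3, 0.95, 0.0], [-0.0, 0.0, -1.0]]
clip_pivot 0.85 [282. 151.] [0.5026 0.0828 0.018 ]
clip_pivot 0.68 [279. 279.] [0.5636 0.1006 0.018 ]
clip_knob 0.68 [276. 280.] [0.548  0.0946 0.049 ]
clip_foot 0.93 [281. 280.] [0.5617 0.1012 0.0225]
mould 0.7 [278. 332.] [0.5934 0.11   0.018 ]
mould 0.67 [281. 179.] [0.5151 0.0863 0.018 ]
```

View pics/w3c.png

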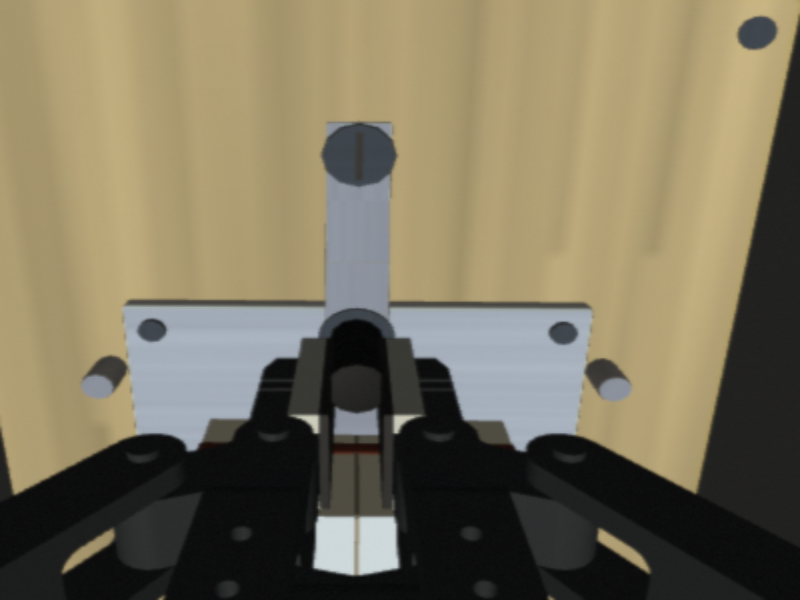

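>>> step_arm(
  commands=[
    [0.003,0,0.004,0,0,0,1],
    [0.005,0,0.008,0,0,0,1],
    [0.005,0,0.009,0,0,0,1],
    [0.005,0,0.009,0,0,0,1],
    [0.005,0,0.009,0,0,0,0],
    [0.005,0,0.009,0,0,0,0],
    [0.005,0,0.009,0,0,0,0],
    [0.005,0,0.009,0,0,0,0],
    [0.005,0,-0.09,0,0,0,0],
    [0.005,0,-0.19,0,0,0,0],
  ],
)

```text
clock: 10.2
tcp_pos: [0.55, 0.0954, 0.2103]
orientation: [-0.48, 3.104, 0.002]
contact_force: [0.7, 0.6, -0.9]
grip_width: 0.0424
```

```bash
python3 look.py w4.png; python3 -c "
from h import *
print(go([.6045,.1135,.206],np.deg2rad(107.5)))"
```

```text
10.2 [0.54999591 0.09535479 0.21027558] [[-0.95, -0.3, 0.0], [-0.3, 0.95, 0.0], [-0.0, 0.0, -1.0]]
clip_knob 0.55 [278. 212.] [0.5479 0.0954 0.049 ]
bush_mouth 0.67 [278. 307.] [0.6048 0.113  0.066 ]
pin_head 0.74 [277. 332.] [0.6061 0.1132 0.09  ]
mould 0.79 [278. 257.] [0.5926 0.1093 0.018 ]
(array([-0.1155,  0.0015,  0.0049]), array([0.0002, 0.0001, 0.0002]))
```

>>> step_arm(
  commands=[
    [-0.06,0.001,0.005,0,0,0,0],
    [-0.116,0.001,0.005,0,0,0,0],
    [-0.116,0.001,0.005,0,0,0,0],
    [-0.116,0.001,0.005,0,0,0,0],
    [-0.116,0.001,0.07,0,0,0,0],
    [-0.116,0.001,0.128,0,0,0,0],
    [-0.116,0.001,0.128,0,0,0,0],
    [-0.116,0.001,0.128,0,0,0,0],
    [-0.116,0.001,0.128,0,0,0,0],
    [-0.116,0.001,0.128,0,0,0,0],
  ],
)

```text
clock: 11.8
tcp_pos: [0.6053, 0.1135, 0.1455]
orientation: [-0.48, 3.103, 0.003]
contact_force: [-0.1, -0.3, -0.2]
grip_width: 0.0431
```

```bash
python3 - <<'E'
from h import *
f=grab_frame("wrist");s=grab_frame("scene");o=readout.get_obs();print(o["tcp_pos"],o["contact_force"])
for d in tip_of("pin_head",f)[:2]: print(d["p"],d["point"],at_z(f,d["point"],.09))
print("axis proj",proj(f,[*o["tcp_pos"][:2],.106]),proj(f,[*o["tcp_pos"][:2],.09]))
c=cv2.resize(s["img"][180:300,210:350],(490,420),interpolation=cv2.INTER_CUBIC)
out=np.zeros((420,790,3),np.uint8);out[:,:490]=c;out[:315,490:]=f["img"][105:420,130:430]
cv2.imwrite("pics/g2.png",out[:,:,::-1])
E
```

```text
[0.60505482 0.1135348  0.14509283] [ 0.49836094 -0.21799926 -0.02788521]
0.66 [274.9, 306.5] [0.60581206 0.11302887 0.09      ]
axis proj [276.68590432 331.25457182] [276.75811382 305.20169148]
```

View pics/g2.png

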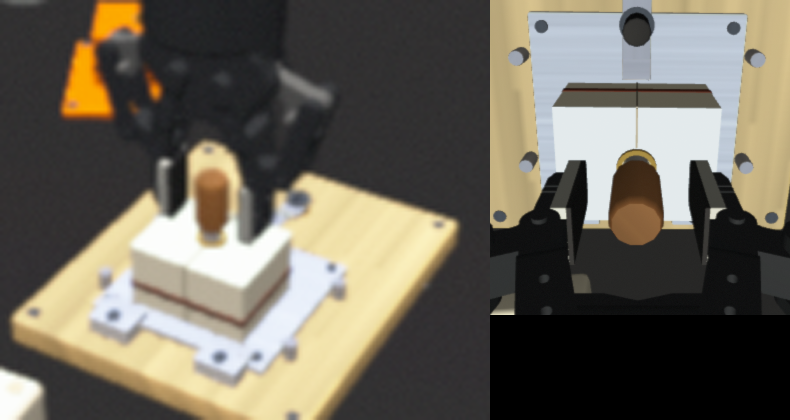

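The pin head is centred between the open jaws, and the clip lies on the middle of the plate's near edge. Close on the head.

>>> step_arm(
  commands=[
    [0,0,0,0,0,0,1],
    [0,0,0,0,0,0,1],
    [0,0,0,0,0,0,1],
    [0,0,0,0,0,0,1],
    [0,0,0,0,0,0,1],
    [0,0,0,0,0,0,1],
    [0,0,-0.004,0,0,0,1],
    [0,0,-0.008,0,0,0,1],
    [0,0,-0.014,0,0,0,1],
    [0,0,-0.02,0,0,0,1],
  ],
  newtons=45,
)

```text
clock: 13.2
tcp_pos: [0.6045, 0.1138, 0.1547]
orientation: [0.481, -3.104, -0.003]
contact_force: [-0.2, 1.0, -6.5]
grip_width: 0.0187
```

>>> step_arm(
  commands=[
    [0,0,-0.006,0,0,0,1],
    [0,0,-0.014,0,0,0,1],
    [0,0,-0.022,0,0,0,1],
    [0,0,-0.03,0,0,0,1],
    [0,0,-0.04,0,0,0,1],
    [0,0,-0.055,0,0,0,1],
    [0,0,-0.075,0,0,0,1],
    [0,0,-0.11,0,0,0,1],
    [0,0,-0.16,0,0,0,1],
    [0,0,-0.2,0,0,0,1],
  ],
)

```text
clock: 14.45
tcp_pos: [0.6049, 0.1136, 0.2569]
orientation: [-0.48, 3.103, 0.003]
contact_force: [1.1, 0.4, -0.8]
grip_width: 0.0186
```

```bash
python3 - <<'E'
from h import *
o=readout.get_obs();print(o["clock"],o["tcp_pos"],o["contact_force"],o["grip_width"])
f=grab_frame("wrist");t=grab_frame("top");s=grab_frame("scene")
for n,F in(("w",f),("t",t),("s",s)):
  for k,z in(("pin_head",o["tcp_pos"][2]-.054),("pin_tip",o["tcp_pos"][2]-.12),("mould",.018),("clip_knob",.049),("pot",0.)):
    for d in tip_of(k,F)[:1]: print(n,k,round(d["p"],2),d["point"],at_z(F,d["point"],z).round(3))
  for d in search_frame("pot",F)[:1]: print(n,"potbox",d,at_z(F,d["extent"][:2],.022))
print(go([.437,-.307,.26],None))
E
```

```text
14.45 [0.60492923 0.11360801 0.25688176] [ 1.1231012   0.4154878  -0.81232054] 0.018550958817205677
w pin_head 0.96 [280.0, 306.8] [0.604 0.115 0.203]
w pin_tip 0.57 [276.5, 238.5] [0.604 0.113 0.137]
w mould 0.77 [277.1, 173.2] [0.595 0.111 0.018]
w clip_knob 0.71 [275.8, 114.5] [0.548 0.095 0.049]
w pot 0.26 [276.4, 305.8] [0.728 0.152 0.   ]
w potbox {'extent': [280.6, 288.8, 50.6, 118.9], 'p': 0.74} [0.69642824 0.14596671 0.022     ]
t mould 0.9 [210.4, 319.8] [0.252 0.22  0.018]
t pot 0.65 [409.4, 249.5] [ 0.438 -0.32   0.   ]
s pin_head 0.55 [269.8, 185.8] [0.608 0.117 0.203]
s pin_tip 0.71 [271.3, 215.6] [0.602 0.114 0.137]
s mould 0.9 [413.7, 227.8] [0.268 0.237 0.018]
s clip_knob 0.63 [269.3, 262.7] [0.625 0.133 0.049]
s pot 0.71 [217.7, 178.7] [ 0.436 -0.296  0.   ]
s potbox {'extent': [215.4, 171.2, 22.3, 21.8], 'p': 0.59} [ 0.4372662  -0.30345791  0.022     ]
(array([ 0.5739, -0.7005, -0.012 ]), array([0., 0., 0.]))
```

Pin is out and upright; the mould and clip haven't moved. Carry it to the pot.

>>> step_arm(
  commands=[
    [0.57,-0.7,-0.03,0,0,0,1],
    [0.57,-0.7,-0.03,0,0,0,1],
    [0.57,-0.7,-0.03,0,0,0,1],
    [0.57,-0.7,-0.03,0,0,0,1],
    [0.57,-0.7,-0.03,0,0,0,1],
    [0.57,-0.7,-0.03,0,0,0,1],
    [0.57,-0.7,-0.03,0,0,0,1],
    [0.57,-0.7,-0.03,0,0,0,1],
    [0.57,-0.7,-0.03,0,0,0,1],
    [0.57,-0.7,-0.03,0,0,0,1],
  ],
)

```text
clock: 16.75
tcp_pos: [0.4398, -0.3043, 0.2688]
orientation: [-0.485, 3.104, 0.005]
contact_force: [0.2, -0.7, -0.2]
grip_width: 0.0185
```

```bash
cat > pot.py <<'E'
from h import *
import sys
o=readout.get_obs();print(o["clock"],o["tcp_pos"],o["contact_force"],o["grip_width"])
f=grab_frame("wrist");save(f,sys.argv[1]);t=grab_frame("top");s=grab_frame("scene")
for n,F in(("w",f),("t",t),("s",s)):
  for d in tip_of("pot",F)[:1]: print(n,round(d["p"],2),d["point"],at_z(F,d["point"],0).round(3))
  for d in masks_of("pot",F)[:1]: print(n,d["extent"],at_z(F,d["extent"][:2],.022).round(3))
  for d in tip_of("pin_tip",F)[:1]: print(n,"tip",d["p"],d["point"],at_z(F,d["point"],o["tcp_pos"][2]-.12).round(3))
E
python3 pot.py p1.png
```

```text
16.75 [ 0.43983797 -0.30432239  0.26876516] [ 0.1966202  -0.74885412 -0.18736527] 0.0184970605210937
w 0.98 [273.1, 164.3] [ 0.429 -0.311  0.   ]
w [273.5, 174.7, 77.3, 78.6] [ 0.434 -0.309  0.022]
t 0.65 [258.6, 128.9] [0.777 0.097 0.   ]
t [409.1, 254.7, 25.7, 23.3] [ 0.424 -0.311  0.022]
s 0.67 [213.2, 176.7] [ 0.438 -0.316  0.   ]
s [215.4, 170.9, 22.0, 17.9] [ 0.436 -0.305  0.022]
s tip 0.49 [209.0, 129.6] [ 0.445 -0.307  0.149]
```

View pics/p1.png

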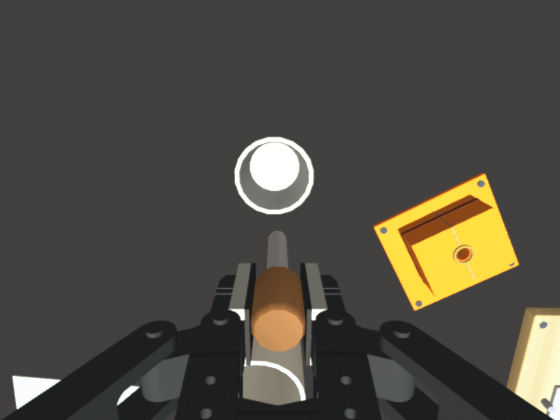

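Rim centre at pixel (274,175), floor disc centre at (274,166), pin upright in the jaws.

```bash
python3 - <<'E'
from h import *
f=grab_frame("wrist")
print(at_z(f,(274,175),.045),at_z(f,(274.5,166),.005))
print(at_z(f,(234.5,175),.045)-at_z(f,(313.5,175),.045))
print(go([.434,-.309,.16]),go([.434,-.309,.127]))
E
```

```text
[ 0.42767891 -0.31212483  0.045     ] [ 0.42853998 -0.31172374  0.005     ]
[ 0.01896191 -0.06004297  0.        ]
(array([ 0.0107, -0.0027,  0.218 ]), array([0., 0., 0.])) (array([ 0.0107, -0.0029,  0.284 ]), array([0., 0., 0.]))
```

>>> step_arm(
  commands=[
    [0.02,-0.004,0.02,0,0,0,1],
    [0.021,-0.004,0.06,0,0,0,1],
    [0.021,-0.004,0.12,0,0,0,1],
    [0.021,-0.004,0.18,0,0,0,1],
    [0.021,-0.004,0.23,0,0,0,1],
    [0.021,-0.004,0.25,0,0,0,1],
    [0.021,-0.004,0.265,0,0,0,1],
    [0.021,-0.004,0.272,0,0,0,1],
    [0.021,-0.004,0.272,0,0,0,1],
    [0.021,-0.004,0.272,0,0,0,1],
  ],
)

```text
clock: 18.65
tcp_pos: [0.4296, -0.3112, 0.1335]
orientation: [-0.481, 3.104, 0.002]
contact_force: [0.7, 0.2, -1.0]
grip_width: 0.0187
```

```bash
python3 pot.py p2.png;  python3 - <<'E'
import cv2
cv2.imwrite("pics/p2c.png",cv2.imread("pics/p2.png")[140:420,130:430])
E
```

```text
18.65 [ 0.42957437 -0.31123389  0.13351551] [ 0.72474388  0.24560462 -1.00600059] 0.018737858273093773
w 0.95 [280.8, 233.4] [ 0.43  -0.309  0.   ]
w [280.0, 238.8, 134.7, 99.3] [ 0.425 -0.311  0.022]
t 0.77 [406.3, 250.3] [ 0.436 -0.312  0.   ]
t [410.1, 249.9, 25.8, 19.5] [ 0.437 -0.315  0.022]
s 0.79 [217.3, 176.9] [ 0.43  -0.307  0.   ]
s [215.2, 170.4, 23.9, 18.5] [ 0.435 -0.308  0.022]
s tip 0.62 [292.1, 239.1] [0.502 0.074 0.014]
```

View pics/p2c.png

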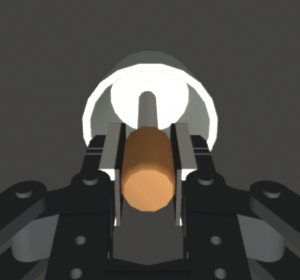

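The pin is inside the pot, about central. Lower gently to touch.

>>> step_arm(
  commands=[
    [0,0,0.003,0,0,0,1],
    [0,0,0.005,0,0,0,1],
    [0,0,0.007,0,0,0,1],
    [0,0,0.008,0,0,0,1],
    [0,0,0.009,0,0,0,1],
    [0,0,0.01,0,0,0,1],
    [0,0,0.011,0,0,0,1],
    [0,0,0.012,0,0,0,1],
    [0,0,0.012,0,0,0,1],
    [0,0,0.012,0,0,0,1],
  ],
)

```text
clock: 20.5
tcp_pos: [0.4293, -0.3111, 0.127]
orientation: [0.481, -3.104, -0.003]
contact_force: [-0.1, -0.4, -0.4]
grip_width: 0.0185
```

>>> step_arm(
  commands=[
    [0,0,0.001,0,0,0,1],
    [0,0,0.002,0,0,0,1],
    [0,0,0.003,0,0,0,1],
    [0,0,0.004,0,0,0,1],
    [0,0,0.005,0,0,0,1],
    [0,0,0.005,0,0,0,1],
    [0,0,0.005,0,0,0,1],
    [0,0,0.005,0,0,0,1],
    [0,0,0.005,0,0,0,1],
    [0,0,0.005,0,0,0,1],
  ],
)

```text
clock: 21.75
tcp_pos: [0.4297, -0.3113, 0.126]
orientation: [-0.48, 3.103, 0.003]
contact_force: [-2.6, 2.9, 17.2]
grip_width: 0.019
```

Touched the floor. Ease off, then open.

>>> step_arm(
  commands=[
    [0,0,0.0,0,0,0,1],
    [0,0,0,0,0,0,1],
    [0,0,0,0,0,0,0.3],
    [0,0,0,0,0,0,0.3],
    [0,0,0,0,0,0,0.1],
    [0,0,0,0,0,0,0],
    [0,0,0,0,0,0,0],
    [0,0,0,0,0,0,-0.4],
    [0,0,0,0,0,0,-0.4],
    [0,0,0,0,0,0,-0.4],
  ],
)

```text
clock: 23.0
tcp_pos: [0.4297, -0.3113, 0.126]
orientation: [-0.48, 3.103, 0.003]
contact_force: [0.0, 0.2, 0.7]
grip_width: 0.0597
```

>>> step_arm(
  commands=[
    [0,0,-0.03,0,0,0,-0.4],
    [0,0,-0.08,0,0,0,-0.4],
    [0,0,-0.15,0,0,0,-0.4],
    [0,0,-0.22,0,0,0,-0.4],
    [0,0,-0.25,0,0,0,-0.4],
    [0,0,-0.25,0,0,0,0],
    [0,0,-0.25,0,0,0,0],
    [0,0,-0.25,0,0,0,0],
    [0,0,-0.25,0,0,0,0],
    [0,0,-0.25,0,0,0,0],
  ],
)

```text
clock: 24.25
tcp_pos: [0.4295, -0.3115, 0.2506]
orientation: [-0.48, 3.104, 0.003]
contact_force: [-0.5, -0.6, 0.3]
grip_width: 0.043
```

```bash
python3 pot.py p3.png;  python3 - <<'E'
from h import *
a=cv2.imread("pics/p3.png")[60:420,100:500]
s=grab_frame("scene")["img"][130:230,170:270,::-1]
out=np.zeros((400,800,3),np.uint8);out[:360,:400]=a;out[:,400:]=cv2.resize(s,(400,400))
cv2.imwrite("pics/p3c.png",out)
print(go([.548,.095,.21],np.deg2rad(107.5)))
E
```

```text
24.25 [ 0.42949704 -0.31153024  0.25058198] [-0.51791432 -0.629004    0.26098893] 0.04297301625245049
w 0.72 [275.6, 181.9] [ 0.43  -0.313  0.   ]
w [278.2, 195.3, 82.8, 81.0] [ 0.435 -0.309  0.022]
w tip 0.97 [276.6, 184.5] [ 0.4   -0.321  0.131]
t 0.94 [410.4, 252.8] [ 0.429 -0.323  0.   ]
t [411.1, 253.2, 25.0, 28.9] [ 0.428 -0.317  0.022]
t tip 0.43 [404.3, 251.0] [ 0.434 -0.262  0.131]
s 0.73 [213.8, 177.1] [ 0.438 -0.312  0.   ]
s tip 0.64 [215.6, 175.1] [ 0.573 -0.102  0.131]
(array([-0.4712,  0.7035,  0.0839]), array([0.0002, 0.0003, 0.0002]))
```

View pics/p3c.png

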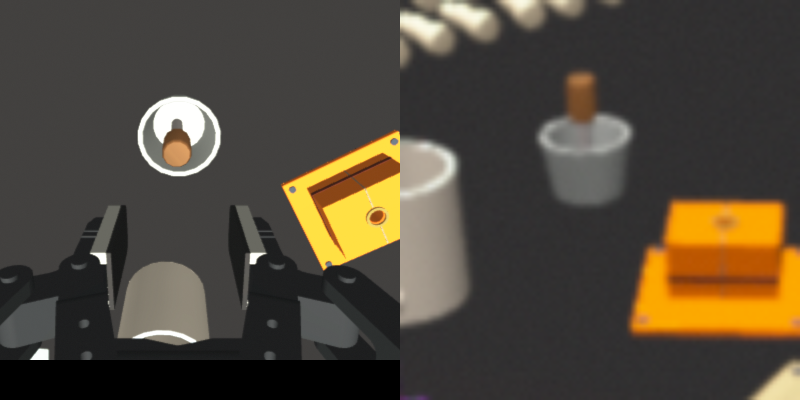

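The pin stands upright in the pot (crop pixel (177,140)). Back to the clip knob.

>>> step_arm(
  commands=[
    [-0.47,0.704,0.04,0,0,0,0],
    [-0.47,0.704,0.04,0,0,0,0],
    [-0.47,0.704,0.04,0,0,0,0],
    [-0.47,0.704,0.04,0,0,0,0],
    [-0.47,0.704,0.04,0,0,0,0],
    [-0.47,0.704,0.04,0,0,0,0],
    [-0.47,0.704,0.04,0,0,0,0],
    [-0.47,0.704,0.04,0,0,0,0],
    [-0.47,0.704,0.04,0,0,0,0],
    [-0.47,0.704,0.04,0,0,0,0],
  ],
)

```text
clock: 26.15
tcp_pos: [0.5471, 0.0932, 0.232]
orientation: [-0.476, 3.104, 0.002]
contact_force: [0.7, -0.1, -0.2]
grip_width: 0.043
```

```bash
python3 look.py w5.png; python3 -c "
from h import *
print(go([.549,.0955,.110],np.deg2rad(107.5)))"
```

```text
26.15 [0.54713899 0.09315736 0.23200192] [[-0.95, -0.3, 0.0], [-0.3, 0.95, 0.0], [-0.0, 0.0, -1.0]]
clip_pivot 0.83 [279. 135.] [0.5039 0.0813 0.018 ]
clip_knob 0.74 [278. 208.] [0.5489 0.0947 0.049 ]
clip_foot 0.82 [279. 211.] [0.5595 0.0989 0.0225]
bush_mouth 0.69 [279. 294.] [0.6046 0.1126 0.066 ]
mould 0.59 [279. 253.] [0.5954 0.1096 0.018 ]
(array([-3.300e-03,  2.000e-04,  2.441e-01]), array([0.0003, 0.0003, 0.0001]))
```

>>> step_arm(
  commands=[
    [-0.0035,0,0.1,0,0,0,0],
    [-0.0035,0,0.18,0,0,0,0],
    [-0.0035,0,0.242,0,0,0,0],
    [-0.0035,0,0.242,0,0,0,0],
    [-0.0035,0,0.242,0,0,0,0],
    [-0.0035,0,0.242,0,0,0,1],
    [-0.0035,0,0.242,0,0,0,1],
    [-0.0035,0,0.242,0,0,0,1],
    [-0.0035,0,0.242,0,0,0,1],
    [-0.0035,0,0.242,0,0,0,1],
  ],
  newtons=40,
)

```text
clock: 27.75
tcp_pos: [0.55, 0.0956, 0.1122]
orientation: [-0.479, 3.101, 0.003]
contact_force: [0.1, -0.7, 7.1]
grip_width: 0.0091
```

>>> step_arm(
  commands=[
    [0,0,0,0,0,0,1],
    [0,0,-0.003,0,0,0,1],
    [0,0,-0.006,0,0,0,1],
    [0,0,-0.008,0,0,0,1],
    [0,0,-0.008,0,0,0,1],
    [0,0,-0.008,0,0,0,1],
    [0,0,-0.008,0,0,0,1],
    [0,0,-0.008,0,0,0,1],
    [0,0,-0.008,0,0,0,1],
    [0,0,-0.008,0,0,0,1],
  ],
)

```text
clock: 29.0
tcp_pos: [0.5483, 0.0951, 0.1155]
orientation: [0.479, -3.105, -0.003]
contact_force: [-6.1, -1.5, -20.3]
grip_width: 0.0095
```

```bash
python3 arc.py 0 -1.3 0
```

```text
[0.54831645 0.0950716  0.11547185] 0.00945709094904221 r 0.04617588735648669 ang 0.015621918405422985
0.0 [-0.0037 -0.0014 -0.    ]
-0.22 [-0.0014 -0.0221 -0.    ]
-0.43 [ 0.0052 -0.0417 -0.0001]
-0.65 [ 0.016  -0.0595 -0.0001]
-0.87 [ 0.0302 -0.0746 -0.0001]
-1.08 [ 0.0474 -0.0862 -0.0002]
-1.3 [ 0.0667 -0.0939 -0.0002]
```

>>> step_arm(
  commands=[
    [0,-0.0114,0,0,0,0,1],
    [0.001,-0.0221,0,0,0,0,1],
    [0.003,-0.032,0,0,0,0,1],
    [0.0072,-0.0417,0,0,0,0,1],
    [0.0175,-0.0595,0,0,0,0,1],
    [0.031,-0.0746,0,0,0,0,1],
    [0.048,-0.0862,0,0,0,0,1],
    [0.0667,-0.0939,0.002,0,0,0,1],
    [0.0667,-0.0939,0.004,0,0,0,1],
    [0.0667,-0.0939,0.006,0,0,0,1],
  ],
  newtons=50,
)

```text
clock: 30.25
tcp_pos: [0.5322, 0.0403, 0.1146]
orientation: [-0.478, 3.101, 0.004]
contact_force: [-4.7, 4.1, 6.1]
grip_width: 0.0085
```

```bash
python3 arc.py -1.3 -1.3 0|head -2; python3 look.py w6.png
```

```text
[0.53217069 0.04031279 0.11460842] 0.00852941257347899 r 0.04879220639065073 ang -1.2732325379231042
-1.3 [ 0.0029  0.0008 -0.    ]
30.25 [0.53217069 0.04031279 0.11460842] [[-0.95, -0.3, 0.0], [-0.3, 0.95, 0.0], [-0.0, 0.0, -1.0]]
clip_pivot 0.79 [374. 229.] [0.504  0.0795 0.018 ]
clip_knob 0.65 [280. 274.] [0.524 0.039 0.049]
clip_foot 0.66 [254. 251.] [0.5299 0.0282 0.0225]
```

Clip is at about -1.27 rad. Release, rise and check.

>>> step_arm(
  commands=[
    [0,0,0,0,0,0,1],
    [0,0,0,0,0,0,0],
    [0,0,0,0,0,0,0],
    [0,0,0,0,0,0,0],
    [0,0,0,0,0,0,0],
    [0,0,-0.05,0,0,0,0],
    [0,0,-0.15,0,0,0,0],
    [0,0,-0.25,0,0,0,0],
    [0.02,0,-0.35,0,0,0,0],
    [0.02,0,-0.4,0,0,0,0],
  ],
)

```text
clock: 31.85
tcp_pos: [0.5224, 0.0363, 0.3177]
orientation: [-0.477, 3.098, 0.004]
contact_force: [1.1, 0.3, -0.6]
grip_width: 0.0427
```

>>> step_arm(
  commands=[
    [0,0,0,0,0,0,0],
    [0,0,0,0,0,0,0],
    [0,0,0,0,0,0,0],
    [0,0,0,0,0,0,0],
    [0,0,0,0,0,0,0],
    [0,0,0,0,0,0,0],
    [0,0,0,0,0,0,0],
    [0,0,0,0,0,0,0],
    [0,0,0,0,0,0,0],
    [0,0,0,0,0,0,0],
  ],
)

```text
clock: 33.1
tcp_pos: [0.5224, 0.0363, 0.3177]
orientation: [-0.477, 3.097, 0.004]
contact_force: [0.2, -0.3, 0.0]
grip_width: 0.0425
```

```bash
python3 look.py w7.png; python3 - <<'E'
from h import *
f=grab_frame("scene")["img"][140:340,140:340,::-1]
out=np.zeros((400,800,3),np.uint8);out[:,:400]=cv2.resize(f,(400,400));out[:360,400:]=cv2.imread("pics/w7.png")[20:380,120:520]
cv2.imwrite("pics/fin.png",out)
E
```

```text
33.1 [0.52238253 0.03628781 0.3177376 ] [[-0.95, -0.3, 0.01], [-0.3, 0.95, 0.0], [-0.01, 0.0, -1.0]]
clip_pivot 0.91 [324. 160.] [0.5014 0.0786 0.018 ]
clip_knob 0.7 [280. 179.] [0.5251 0.0399 0.049 ]
clip_foot 0.74 [268. 177.] [0.5328 0.0301 0.0225]
bush_mouth 0.78 [328. 282.] [0.6045 0.114  0.066 ]
bush_mouth 0.74 [103.  21.] [ 0.4428 -0.1289  0.066 ]
mould 0.78 [ 86. 295.] [ 0.7246 -0.1243  0.018 ]
mould 0.61 [321. 250.] [0.5944 0.1083 0.018 ]
```

View pics/fin.png

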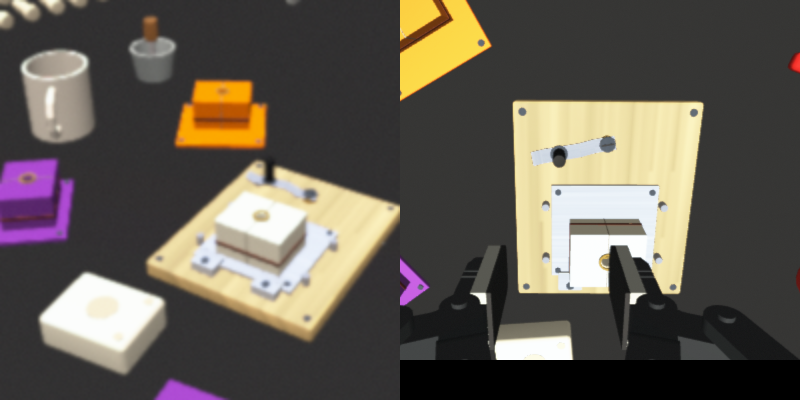

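```bash
python3 -c "
from h import *
print(r.hand_in())"
```

```text
the job is handed in; nothing more can be done
None
```

The job is done and handed in at about 33 s, well inside the 64 s limit. No verdict was given.

**What I did:**
- I lifted the clip by its knob, swung it onto the middle of the plate's near edge and let go.
- I drew the pin straight up out of the mould; the pull measured about 6.5 N during the draw.
- I lowered the pin into the pot until it touched the floor and released it, then swung the clip back and let go.

**Last checks:**
- **Pin:** it stands upright in the pot, by the final picture.
- **Mould:** it sits in its place between the dowels and under the keepers. Its measured centre moved only 1 to 2 mm, which is within camera error.
- **Clip:** it rests clear of the plate at about -1.3 rad.
- **Everything else:** I saw nothing else moved in the final crops. I did not check the can or the knife in them. The gripper was clear of everything.

**Readings that disagreed or were not as planned:**
- The cameras differed by up to 10 mm on the pot's position. I used the wrist view, and the pin went in about central.
- Raising the clip took 20 to 27 N rather than the expected 8 N, probably because the grip resisted the knob tilting.
- The pin was set down with about 17 N, somewhat harder than intended.

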